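# Re-rack a row of sample bottles in the same order

## Task

Move the four sample bottles from the steel transport carrier into the green archive rack, one bottle to a cell and in the same order: the bottle nearest the carrier's card ledge goes into the cell nearest the rack's card ledge, and so on down the row. Set each one down upright on the floor of its cell without dropping it or tipping it over.

Things in the scene. Friction and masses are not known exactly. Their poses are not given: they have to be found in the camera images.
- bottle_jar: Sample bottle, loose, about 90 g: wide-mouth white plastic jar, round, 72 mm tall: body 39 mm across up to 52 mm, then a ribbed white screw cap 42 mm across to the top (52 to 72 mm). The shortest, with by far the widest cap. Origin: centre of its underside, z up along the bottle. Stands in its cup at the start.
- bottle_tall: Sample bottle, loose, about 140 g: tall round amber glass bottle, 108 mm tall: body 38 mm across up to 76 mm, sloping shoulder, narrow neck 20 mm, black cap 26 mm across from 92 to 108 mm. Origin: centre of its underside, z up along the bottle. Stands in its cup at the start.
- bottle_square: Sample bottle, loose, about 120 g: square white plastic bottle, 88 mm tall: body 36 x 36 mm (faces along its x and y) up to 64 mm, short neck 22 mm, white cap 28 mm across from 72 to 88 mm. Its faces start within 0.12 rad of parallel to the carrier. Origin: centre of its underside, z up along the bottle. Stands in its cup at the start.
- bottle_slim: Sample bottle, loose, about 60 g: slim clear cylindrical sample container with a paper label, 93 mm tall: body 26 mm across, white cap 30 mm across from 78 to 93 mm. Origin: centre of its underside, z up along the bottle. Stands in its cup at the start.
- cup_jar: The place in the carrier where bottle_jar starts: square grey plastic cup 58 x 58 mm, 25 mm high, walls and floor 3 mm, fixed in the carrier. The four cups look alike; which is where differs each time. Origin: centre of its underside, 5 mm above the bench (inner floor at 8, rim at 30 mm above the bench); axes parallel to the carrier's.
- cup_tall: The place in the carrier where bottle_tall starts: square grey plastic cup 58 x 58 mm, 25 mm high, walls and floor 3 mm, fixed in the carrier. The four cups look alike; which is where differs each time. Origin: centre of its underside, 5 mm above the bench (inner floor at 8, rim at 30 mm above the bench); axes parallel to the carrier's.
- cup_square: The place in the carrier where bottle_square starts: square grey plastic cup 58 x 58 mm, 25 mm high, walls and floor 3 mm, fixed in the carrier. The four cups look alike; which is where differs each time. Origin: centre of its underside, 5 mm above the bench (inner floor at 8, rim at 30 mm above the bench); axes parallel to the carrier's.
- cup_slim: The place in the carrier where bottle_slim starts: square grey plastic cup 58 x 58 mm, 25 mm high, walls and floor 3 mm, fixed in the carrier. The four cups look alike; which is where differs each time. Origin: centre of its underside, 5 mm above the bench (inner floor at 8, rim at 30 mm above the bench); axes parallel to the carrier's.
- carrier: Transport carrier, fixed: steel tray 68 (x) by 250 mm (y), the four cups in a row at y = +90, +30, -30, -90 mm, x = 0. A ledge with a white card (56 x 32 mm, 21 to 27 mm above the bench) sticks out at the +y end, a small rod loop at the -y end. Origin: centre of its underside, on the bench; z up. Any yaw, left or right side.
- rack: Archive rack, fixed: green box 66 (x) by 244 mm (y), 30 mm high; four open cells in a row, centres at y = +90, +30, -30, -90 mm, x = 0, each 58 (x) by 56 mm (y) inside, walls 4 mm, floor 5 mm above the bench. A ledge with a white card (56 x 32 mm, 26 to 33 mm above the bench) sticks out at the +y end. Origin: centre of its underside, on the bench; z up. Any yaw, either side.
There are look-alikes about, which are no part of the job. What is shaped like the bottle_square but blue or purple is not meant.

How it is judged:
By the outcome, as a careful person would: the job done as asked, in the order asked, and still so for the second after the job is handed in, with the robot touching nothing.
It also fails if it takes over 109 s, if anything falls off the work surface, if the arm or the gripper's body presses on something with over 40 N, if the wrist force passes 120 N, or if a joint passes its speed limit or range.

## Robot

A 6-joint arm with a two-finger parallel gripper is mounted at the origin on the work surface. World frame = base frame: x ahead of the robot, y to its left, z up, the work surface at z = 0. Lengths are in m, angles in rad, forces in N, time in s.
With the tool pointing down it reaches from about 0.425 to 0.95 m from the base axis. Payload 3.5 kg.
Tool frame: the origin (TCP) lies between the finger pads; the fingertips stand 17 mm ahead of it and the grasp point (between the pads) lies 2 mm behind it (ctrl.tip_reach is the distance from the TCP to the fingertips, in m); z points along the fingers, y is the direction in which the jaws open and shut (so a half turn about z gives the same grasp; the last joint's range is limited). The gripper opens to 85 mm and grips with 20 to 120 N. Pads are 22 mm wide; open, the fingers measure 114 mm over their backs; the gripper's body (76 mm by 85 mm) begins 54 mm behind the grasp point. The pads swing forward as they close: fully open they stand 13 mm farther back than shut.
Start: joints at [-1.393, 0.286, 1.577, -0, 1.279, -0.15], TCP at [0.217, -0.639, 0.248] pointing down, gripper open.
Joint ranges: [-2.77, 2.77], [-0.9, 2.22], [0.21, 2.48], [-1.53, 4.67], [0.24, 2.81], [-2.84, 2.84]. Speed limits (rad/s): [2.79, 2.79, 3.14, 3.14, 3.14, 3.14].

## Interface

Orientations are given as a unit quaternion [x, y, z, w].
In Python, from plant import monitor, imaging, workorder, ctrl gives the robot as it stands.
- The arm moves only by the tool send_rows, never from a script. Its argument "rows" is a list of rows, each a list of 4 numbers: the shift along the world's x, y, z normalised to -1 to 1, where 1 is 0.3 m, then the turn about the world's z normalised to -1 to 1, where 1 is 360 degrees. A call has 1 to 20 rows; each row is the pose to reach, as a shift and turn from the pose commanded when the call began, turning the shorter way round; what a row does not reach only later rows make up. A row lasts 1/8 s, in which the tool goes at most 62.5 mm and 10.7 degrees, less where a joint would pass 70% of its speed; a pose out of reach is approached as far as the arm can. A call with a number of a shift or a turn outside -1 to 1 is refused whole. A call with a gripper value outside its range is refused whole. "jaw" is the closure, from 0 (fully open) to 1 (shut), set as the call begins (left out, the last holds). The fingers move at their own pace and stop on an object; "newtons" is the grip in N (left out, the last holds). Time passes only in rows, so rows that repeat a pose let the fingers close. It gives the time, the measured TCP pose, the force and the opening at its end, in the units of the state.
- monitor.get_state(): the state, without advancing time (a new reading comes with each control period).
- imaging.read_camera(name): name is "scene" or "top" or "wrist"; returns the picture (400x640x3 uint8, red, green, blue); there is no depth.
- imaging.calibration(name): a dict with "intrinsics" (3x3 intrinsics, pixels), "cam_to_world" (4x4, takes a point from camera to world coordinates). Camera axes: x right, y up, looking along -z (the intrinsics and any distortion apply to the point x, -y, -z); pixel columns grow to the right and rows downward; lengths in m; the calibration is good to about 2 mm. A picture is of the moment at which its call begins: read the wrist's pose just before it. calibration takes no time and is no camera call; for the wrist camera it gives the pose at the moment of the call.
- workorder.sign_off(): hands the job in, once; it reports no verdict.
The state is a dict: "time": time; "qpos": joint angles; "dq": joint speeds; "joint_efforts": joint torques, N m; "eef_pos": TCP position; "tcp_rot": TCP orientation; "contact_force": force on the tool from outside, world axes, zero at the start; "wrist_torque": the same for the moment, N m; "opening": opening from 0.0 (shut) to 1.0 (fully open).
Only numpy, scipy, OpenCV 4.12 (cv2) and the standard library are available. Lean on these libraries where they do the work, as an engineer would, in place of code of your own. Each camera call takes 0.05 s, during which the arm holds its last target.

## Working session

There is one attempt and no reset: what is moved stays moved. The work goes in short steps, Python scripts to look and compute and a tool call to move; the robot and the scene stay as the last step left them, time stands still between calls to the robot, and variables do not carry over. Pictures are saved under pics/ and viewed, and the job is handed in when it is done.

Besides the shell and the picture viewer there is one more tool, called as name(argument=value, ...), one argument or row to a line, values as JSON. send_rows: Moves the arm, as the interface text tells. Scaled input: -1 to 1 covers 0.3 m each way for a shift and 360 degrees each way for a turn. Its arguments: {"type":"object","properties":{"rows":{"type":"array"},"jaw":{"type":"number"},"newtons":{"type":"number"}},"required":["rows"]}

```bash
ls; mkdir -p pics
python3 - <<'E'
from plant import monitor, imaging, workorder, ctrl
import cv2
print(monitor.get_state()); print(ctrl.tip_reach)
for n in ["scene","top"]:
    im=imaging.read_camera(n); cv2.imwrite(f"pics/{n}0.png",im[:,:,::-1]); c=imaging.calibration(n); print(n,c)
E
```

```text
pics
{'time': 0.0, 'qpos': array([-1.39300742e+00,  2.87223507e-01,  1.57815359e+00,  3.59686349e-05,
        1.27858221e+00, -1.49972249e-01]), 'dq': array([ 1.12083789e-03,  1.64256363e-04, -9.58910962e-05,  1.24074493e-05,
       -1.34515773e-04,  1.08544826e-03]), 'joint_efforts': array([ 7.06992741e-04, -4.05976439e+01, -2.92623031e+01, -5.22754772e-05,
        5.81347893e-03, -3.92203731e-06]), 'eef_pos': array([ 0.21724455, -0.6384492 ,  0.24692123]), 'tcp_rot': array([ 9.86601762e-01,  1.63142766e-01,  7.56621234e-07, -1.18344708e-03]), 'contact_force': array([-0.37024394, -0.33175329, -0.22752435]), 'wrist_torque': array([ 0.03640093, -0.00423728,  0.01964772]), 'opening': 1.0009226047536632}
0.017
scene {'intrinsics': array([[386.23612754,   0.        , 311.87968707],
       [  0.        , 386.23612754, 196.06266307],
       [  0.        ,   0.        ,   1.        ]]), 'cam_to_world': array([[ 4.86847250e-01, -7.40559854e-01,  4.63196349e-01,
         9.33892994e-01],
       [ 8.73487093e-01,  4.12899069e-01, -2.57943127e-01,
        -2.33830612e-01],
       [-2.31016555e-04,  5.30174935e-01,  8.47888251e-01,
         7.27454921e-01],
       [ 0.00000000e+00,  0.00000000e+00,  0.00000000e+00,
         1.00000000e+00]])}
top {'intrinsics': array([[478.37797403,   0.        , 326.68264573],
       [  0.        , 478.37797403, 192.63228712],
       [  0.        ,   0.        ,   1.        ]]), 'cam_to_world': array([[ 0.02147422,  0.99026294, -0.1375433 ,  0.38868134],
       [-0.99976825,  0.02106081, -0.00446044, -0.03382166],
       [-0.00152024,  0.13760721,  0.99048571,  1.0998657 ],
       [ 0.        ,  0.        ,  0.        ,  1.        ]])}
```

View pics/scene0.png

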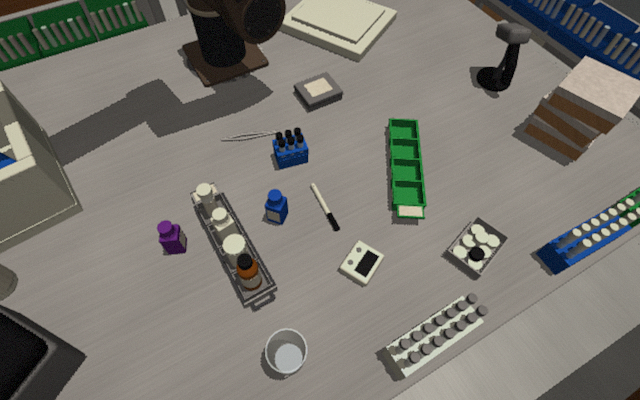

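View pics/top0.png

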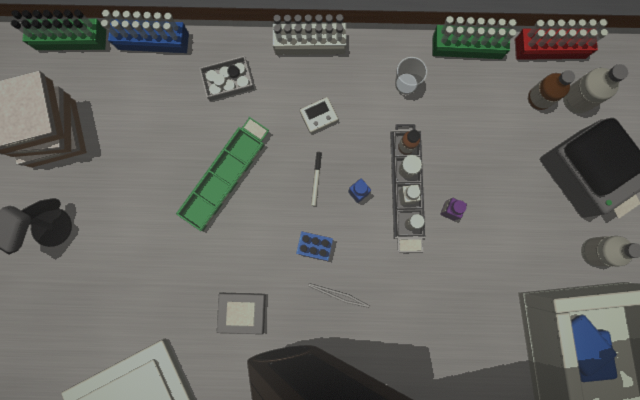

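Run:
```python
import cv2
t=cv2.imread("pics/top0.png");s=cv2.imread("pics/scene0.png")
cv2.imwrite("pics/c1.png",cv2.resize(t[115:260,375:475],None,fx=4,fy=4,interpolation=2))
cv2.imwrite("pics/c2.png",cv2.resize(t[110:235,170:275],None,fx=4.5,fy=4.5,interpolation=2))
cv2.imwrite("pics/c3.png",cv2.resize(s[170:310,180:290],None,fx=4,fy=4,interpolation=2))
```

```text
(no output)
```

View pics/c1.png

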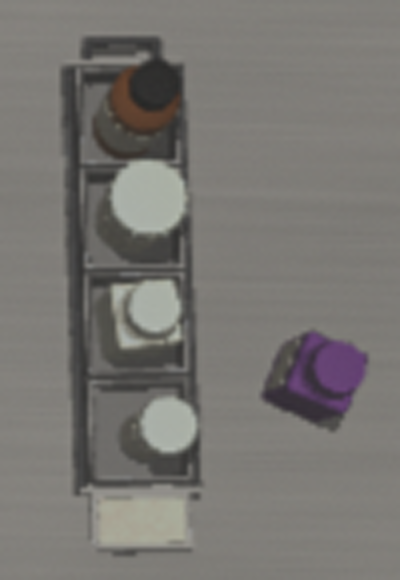

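View pics/c2.png

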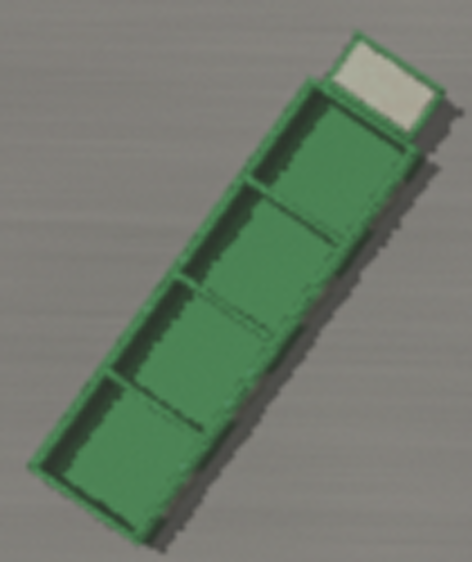

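View pics/c3.png

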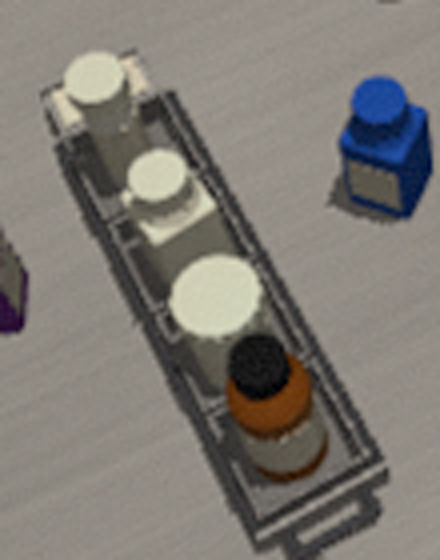

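```bash
cat > h.py <<'E'
import numpy as np, cv2
from plant import imaging
def ray(n,u,v,cal=None):
    c=cal or imaging.calibration(n);K=c["intrinsics"];T=c["cam_to_world"]
    d=np.linalg.inv(K)@[u,v,1]; d=T[:3,:3]@[d[0],-d[1],-d[2]]
    return T[:3,3],d
def plane(n,u,v,z,cal=None):
    o,d=ray(n,u,v,cal); return o+d*(z-o[2])/d[2]
E
python3 - <<'E'
from h import *
Z=dict(tall=.116,jar=.080,square=.096,slim=.101)
top=dict(tall=(155,84),jar=(149,197),square=(155,306),slim=(168,424))
sc=dict(tall=(259,366),jar=(216,296),square=(158,177),slim=(96,77))
for k in Z:
    p=plane("top",375+(top[k][0]-1.5)/4,115+(top[k][1]-1.5)/4,Z[k]);q=plane("scene",180+(sc[k][0]-1.5)/4,170+(sc[k][1]-1.5)/4,Z[k])
    print(k,p[:2].round(4),q[:2].round(4))
# rack by green mask in top, rim plane
im=cv2.imread("pics/top0.png");hsv=cv2.cvtColor(im,cv2.COLOR_BGR2HSV)
for n,roi in (("top",(110,235,170,275)),("scene",(110,225,375,435))):
    im=cv2.imread(f"pics/{n}0.png");hsv=cv2.cvtColor(im,cv2.COLOR_BGR2HSV)
    m=np.zeros(im.shape[:2],np.uint8);a,b,c,d=roi
    m[a:b,c:d]=cv2.inRange(hsv,(50,80,20),(80,255,255))[a:b,c:d]
    pts=np.argwhere(m)[:,::-1]
    w=np.array([plane(n,u,v,.03)[:2] for u,v in pts],np.float32)
    print(n,len(pts),cv2.minAreaRect(w), cv2.boxPoints(cv2.minAreaRect(w)).round(4).tolist())
# rack corners hand-picked from crop c2 (rim corners, near card first)
c=[(313,80),(418,153),(143,545),(33,465)]
P=np.array([plane("top",170+(x-1.7)/4.5,110+(y-1.7)/4.5,.03)[:2] for x,y in c])
print(P.round(4),P.mean(0))
ax=(P[0]+P[1]-P[2]-P[3])/2; print(np.linalg.norm(ax),np.linalg.norm(P[0]-P[1]),np.degrees(np.arctan2(ax[1],ax[0])))
# carrier: cup rim: outer corners of the row in c1 (z .03)
c=[(190,482),(94,484),(78,68),(179,68)]
P=np.array([plane("top",375+(x-1.5)/4,115+(y-1.5)/4,.03)[:2] for x,y in c])
print(P.round(4),P.mean(0)); ax=(P[0]+P[1]-P[2]-P[3])/2; print(np.linalg.norm(ax),np.degrees(np.arctan2(ax[1],ax[0])))
E
```

```text
tall [ 0.6507 -0.2097] [ 0.6576 -0.2105]
jar [ 0.5972 -0.2127] [ 0.6002 -0.2125]
square [ 0.5352 -0.2129] [ 0.5387 -0.2127]
slim [ 0.4723 -0.2186] [ 0.4753 -0.2183]
top 2937 ((0.579302966594696, 0.20520015060901642), (0.07044167816638947, 0.2745211124420166), 57.03626251220703) [[0.4449999928474426, 0.25029999017715454], [0.6753000020980835, 0.10100000351667404], [0.7135999798774719, 0.16009999811649323], [0.48330000042915344, 0.3093999922275543]]Traceback (most recent call last):
  File "<stdin>", line 15, in <module>
  File "h.py", line 8, in plane
    o,d=ray(n,u,v,cal); return o+d*(z-o[2])/d[2]
        ~~~^^^^^^^^^^^
  File "h.py", line 4, in ray
    c=cal or imaging.calibration(n);K=c["intrinsics"];T=c["cam_to_world"]
             ~~~~~~~~~~~~~~~~~~~^^^
ValueError: time passes only in moves, steps and waits
```

```bash
cat > h.py <<'E'
import numpy as np, cv2
from plant import imaging
_c={}
def ray(n,u,v,cal=None):
    if cal is None:
        if n not in _c: _c[n]=imaging.calibration(n)
        cal=_c[n]
    K=cal["intrinsics"];T=cal["cam_to_world"]
    d=np.linalg.inv(K)@[u,v,1]; d=T[:3,:3]@[d[0],-d[1],-d[2]]
    return T[:3,3],d
def plane(n,u,v,z,cal=None):
    o,d=ray(n,u,v,cal); return o+d*(z-o[2])/d[2]
E
python3 - <<'E'
from h import *
c=[(313,80),(418,153),(143,545),(33,465)]
P=np.array([plane("top",170+(x-1.7)/4.5,110+(y-1.7)/4.5,.03)[:2] for x,y in c])
print(P.round(4),P.mean(0))
ax=(P[0]+P[1]-P[2]-P[3])/2; print(np.linalg.norm(ax),np.linalg.norm(P[0]-P[1]),np.degrees(np.arctan2(ax[1],ax[0])))
c=[(190,482),(94,484),(78,68),(179,68)]
P=np.array([plane("top",375+(x-1.5)/4,115+(y-1.5)/4,.03)[:2] for x,y in c])
print(P.round(4),P.mean(0)); ax=(P[0]+P[1]-P[2]-P[3])/2; print(np.linalg.norm(ax),np.degrees(np.arctan2(ax[1],ax[0])))
C=imaging.calibration("wrist"); print(C)
im=imaging.read_camera("wrist");cv2.imwrite("pics/w0.png",im[:,:,::-1])
E
```

```text
[[0.6845 0.1757]
 [0.6475 0.1204]
 [0.4454 0.249 ]
 [0.484  0.3062]] [0.56535274 0.21280939]
0.23938084583342503 0.06654157247870027 -32.762931162341765
[[ 0.4461 -0.2438]
 [ 0.4439 -0.1903]
 [ 0.6821 -0.1809]
 [ 0.6833 -0.2389]] [ 0.56384052 -0.21349853]
0.23777046658242823 -178.2753787730871
{'intrinsics': array([[346.36013499,   0.        , 315.34923466],
       [  0.        , 346.36013499, 201.38849212],
       [  0.        ,   0.        ,   1.        ]]), 'cam_to_world': array([[ 0.32154447,  0.90439247,  0.28050564,  0.29016824],
       [-0.9468915 ,  0.30785388,  0.09285729, -0.61361014],
       [-0.00237532, -0.29546615,  0.95535026,  0.37354473],
       [ 0.        ,  0.        ,  0.        ,  1.        ]])}
```

View pics/w0.png

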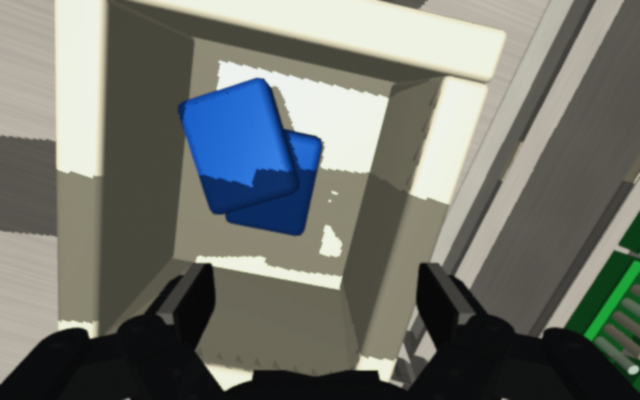

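send_rows(
  rows=[
    [0,0,0.2,0.03],
    [0.2,0.2,0.2,0.06],
    [0.4,0.4,0.2,0.09],
    [0.6,0.6,0.2,0.12],
    [0.8,0.8,0.2,0.15],
    [1,1,0.2,0.18],
    [1,1,0.2,0.21],
    [1,1,0.2,0.24],
    [1,1,0.2,0.27],
    [1,1,0.2,0.3],
    [1,1,0.2,0.33],
    [1,1,0.2,0.36],
    [1,1,0.2,0.39],
    [1,1,0.2,0.42],
    [1,1,0.2,0.4525],
    [1,1,0.2,0.4525],
  ],
  jaw=0,
)

```text
time: 2.15
eef_pos: [0.5172, -0.3389, 0.3079]
tcp_rot: [-0.014, 1.0, 0.0, -0.0]
contact_force: [-0.3, 0.3, 0.8]
opening: 1.001
```

send_rows(
  rows=[
    [0.15,0.2,0,0],
    [0.23,0.42,0,0],
    [0.23,0.42,0,0],
    [0.23,0.42,0,0],
  ],
)

```text
time: 2.65
eef_pos: [0.5866, -0.2121, 0.3082]
tcp_rot: [-0.015, 1.0, -0.0, -0.0]
contact_force: [-0.2, -0.7, -0.2]
opening: 0.999
```

Run:
```python
from h import *
from plant import monitor
import pickle
s=monitor.get_state();print({k:np.round(s[k],4) for k in("time","eef_pos","tcp_rot","qpos")})
C=imaging.calibration("wrist"); im=imaging.read_camera("wrist");cv2.imwrite("pics/w1.png",im[:,:,::-1]);pickle.dump(C,open("w1.pkl","wb"))
```

```text
{'time': np.float64(2.65), 'eef_pos': array([ 0.5866, -0.2121,  0.3082]), 'tcp_rot': array([-1.530e-02,  9.999e-01, -2.000e-04, -2.000e-04]), 'qpos': array([-5.0920e-01,  1.3540e-01,  1.6441e+00, -6.0000e-04,  1.3623e+00,
       -2.1104e+00])}
```

View pics/w1.png

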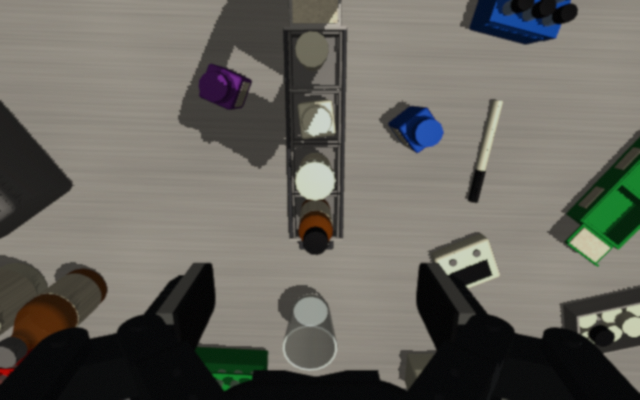

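Run:
```python
import cv2
t=cv2.imread("pics/w1.png")
cv2.imwrite("pics/w1a.png",cv2.resize(t[0:130,270:370],None,fx=4.5,fy=4.5,interpolation=2))
cv2.imwrite("pics/w1b.png",cv2.resize(t[130:260,270:370],None,fx=4.5,fy=4.5,interpolation=2))
```

```text
(no output)
```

View pics/w1a.png

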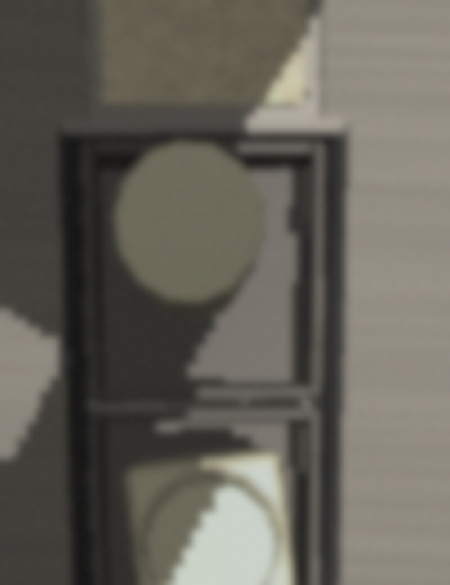

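View pics/w1b.png

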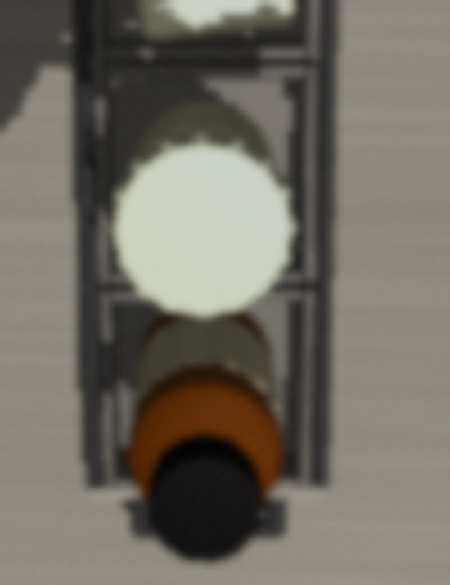

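Run:
```python
from h import *
import pickle
C=pickle.load(open("w1.pkl","rb"))
P=lambda a,off,z:plane("w",270+(a[0]-1.75)/4.5,off+(a[1]-1.75)/4.5,z,C)[:2].round(4)
print("slim",P((189,222),0,.101),"sq",P((212,545),0,.096),"jar",P((204,228),130,.080),"tall",P((207,499),130,.116))
print("carrier corners",P((88,150),0,.03),P((322,140),0,.03),P((92,480),130,.03),P((310,480),130,.03))
# rack card-end corners in wrist
```

```text
slim [ 0.4741 -0.218 ] sq [ 0.5365 -0.2115] jar [ 0.5988 -0.2114] tall [ 0.6517 -0.2091]
carrier corners [ 0.4509 -0.2433] [ 0.4471 -0.1881] [ 0.6845 -0.2404] [ 0.6826 -0.1793]
```

send_rows(
  rows=[
    [0.21,0.01,-0.05,0],
    [0.218,0.01,-0.2,0],
    [0.218,0.01,-0.4,0],
    [0.218,0.01,-0.55,0],
    [0.218,0.01,-0.68,0],
    [0.218,0.01,-0.76,0],
    [0.218,0.01,-0.807,0],
    [0.218,0.01,-0.807,0],
    [0.218,0.01,-0.807,0],
  ],
)

```text
time: 3.82
eef_pos: [0.6526, -0.211, 0.0679]
tcp_rot: [-0.014, 1.0, -0.001, 0.001]
contact_force: [-0.1, 0.1, 0.5]
opening: 1.002
```

send_rows(
  rows=[
    [0,0,0,0],
    [0,0,0,0],
    [0,0,0,0],
    [0,0,0,0],
    [0,0,0,0],
    [0,0,0,0],
    [0,0,0,0],
    [0,0,0,0],
  ],
  jaw=1,
  newtons=40,
)

```text
time: 4.82
eef_pos: [0.6522, -0.2102, 0.0671]
tcp_rot: [-0.015, 1.0, -0.0, 0.001]
contact_force: [-0.0, 0.1, 4.9]
opening: 0.439
```

Run:
```python
from h import *
from plant import monitor
s=monitor.get_state();print({k:np.round(s[k],4) for k in("time","eef_pos","opening","contact_force")})
im=imaging.read_camera("scene");cv2.imwrite("pics/s2.png",cv2.resize(im[150:320,150:350,::-1],None,fx=3,fy=3))
im=imaging.read_camera("wrist");cv2.imwrite("pics/w2.png",im[:,:,::-1])
```

```text
{'time': np.float64(4.825), 'eef_pos': array([ 0.6522, -0.2102,  0.0671]), 'opening': np.float64(0.4391), 'contact_force': array([-0.0258,  0.1418,  4.9331])}
```

View pics/s2.png

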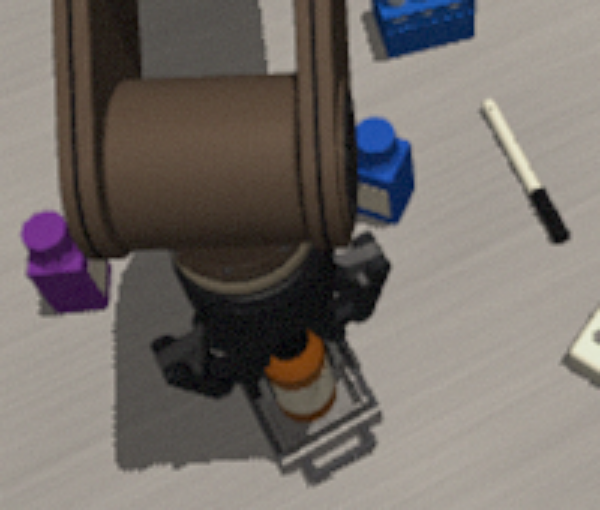

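View pics/w2.png

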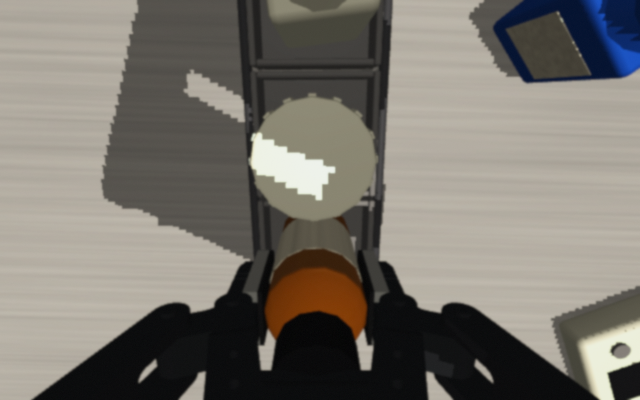

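send_rows(
  rows=[
    [0,0,0.1,0],
    [0,0,0.25,0],
    [0,0,0.4,0],
    [0,0,0.5,0],
    [-0.04,0.12,0.5,0],
    [-0.1,0.3,0.5,-0.02],
    [-0.16,0.48,0.5,-0.04],
    [-0.22,0.66,0.5,-0.06],
    [-0.28,0.83,0.5,-0.08],
    [-0.333,1,0.5,-0.096],
    [-0.333,1,0.5,-0.096],
  ],
)

```text
time: 6.3
eef_pos: [0.5494, 0.0931, 0.2142]
tcp_rot: [0.281, 0.96, -0.0, -0.002]
contact_force: [-0.2, 0.0, -2.1]
opening: 0.436
```

Run:
```python
from h import *
from plant import monitor
import pickle
s=monitor.get_state();print({k:np.round(s[k],4) for k in("time","eef_pos","tcp_rot","opening","contact_force","qpos")})
C=imaging.calibration("wrist");im=imaging.read_camera("wrist");cv2.imwrite("pics/w3.png",im[:,:,::-1]);pickle.dump(C,open("w3.pkl","wb"))
```

```text
{'time': np.float64(6.3), 'eef_pos': array([0.5494, 0.0931, 0.2142]), 'tcp_rot': array([ 2.806e-01,  9.598e-01, -2.000e-04, -2.000e-03]), 'opening': np.float64(0.436), 'contact_force': array([-0.1947,  0.019 , -2.1029]), 'qpos': array([-1.4400e-02,  6.0800e-02,  1.8986e+00,  7.0000e-04,  1.1862e+00,
       -1.0166e+00])}
```

View pics/w3.png

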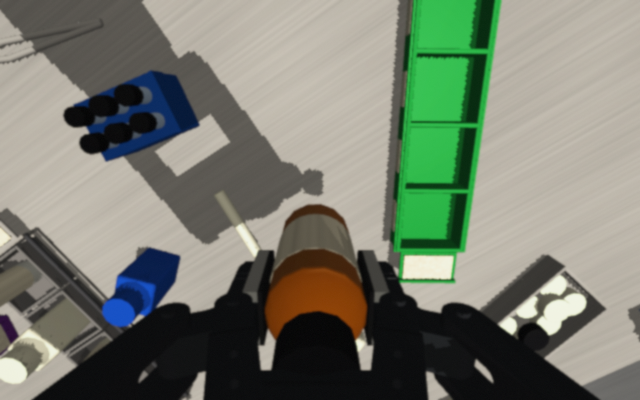

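Run:
```python
import cv2
t=cv2.imread("pics/w3.png")
cv2.imwrite("pics/w3a.png",cv2.resize(t[0:290,380:520],None,fx=2.75,fy=2.75,interpolation=2)[:,:])
cv2.imwrite("pics/w3b.png",cv2.resize(t[0:140,380:520],None,fx=4,fy=4,interpolation=2)[:,:])
cv2.imwrite("pics/w3c.png",cv2.resize(t[150:290,380:520],None,fx=4,fy=4,interpolation=2)[:,:])
```

```text
(no output)
```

View pics/w3b.png

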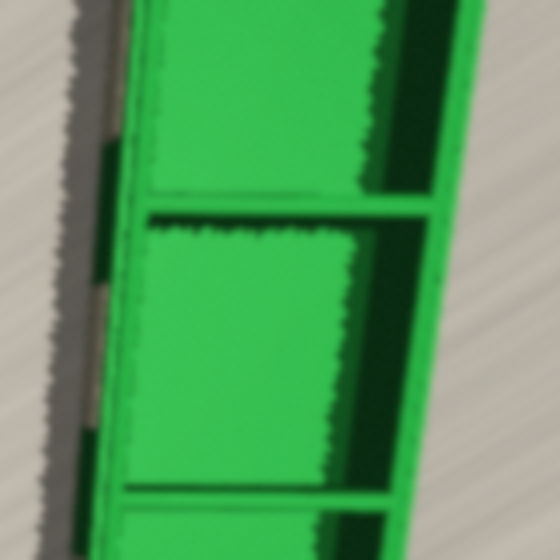

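View pics/w3c.png

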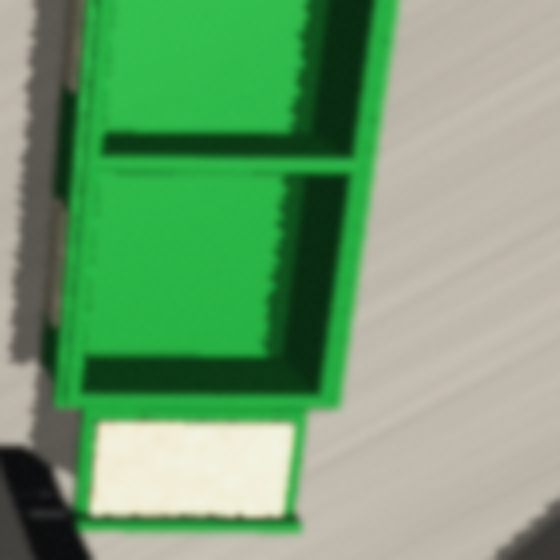

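Run:
```python
from h import *
import pickle
C=pickle.load(open("w3.pkl","rb"))
P=lambda x,y,o:plane("w",380+(x-1.5)/4,o+(y-1.5)/4,.03,C)[:2]
d1,d2,d3=P(228,165,150),P(258,499,0),P(290,206,0)
print(d1,d2,d3); ax=d1-d3; print(np.linalg.norm(ax),np.degrees(np.arctan2(ax[1],ax[0])))
print("width",np.linalg.norm(P(100,163,150)-P(355,165,150)))
c=(d1+d2+d3)/3; a=ax/np.linalg.norm(ax)
for k in(.09,.03,-.03,-.09): print((c+a*k).round(4))
```

```text
[0.61948962 0.18346767] [0.56874753 0.21643526] [0.51880828 0.24862326]
0.11992490452758613 -32.908791373274795
width 0.05924961284602222
[0.6446 0.1673]
[0.5942 0.1999]
[0.5438 0.2325]
[0.4935 0.2651]
```

send_rows(
  rows=[
    [-0.03,0.09,0,0],
    [-0.08,0.24,0,0],
    [-0.13,0.4,0,0],
    [-0.18,0.53,0,0],
    [-0.193,0.568,0,0],
    [-0.193,0.568,0,0],
    [-0.193,0.568,-0.12,0],
    [-0.193,0.568,-0.25,0],
    [-0.193,0.568,-0.36,0],
    [-0.193,0.568,-0.43,0],
    [-0.193,0.568,-0.47,0],
    [-0.193,0.568,-0.487,0],
    [-0.193,0.568,-0.487,0],
    [-0.193,0.568,-0.487,0],
  ],
)

```text
time: 8.1
eef_pos: [0.4948, 0.2605, 0.0712]
tcp_rot: [0.283, 0.959, 0.001, 0.001]
contact_force: [-0.1, 0.2, -1.6]
opening: 0.436
```

Run:
```python
from h import *
from plant import monitor
import pickle
s=monitor.get_state();print({k:np.round(s[k],4) for k in("time","eef_pos","tcp_rot","opening","contact_force","qpos")})
im=imaging.read_camera("wrist");cv2.imwrite("pics/w4.png",im[:,:,::-1])
im=imaging.read_camera("scene");cv2.imwrite("pics/s4.png",cv2.resize(im[90:240,350:470,::-1],None,fx=4,fy=4))
```

```text
{'time': np.float64(8.1), 'eef_pos': array([0.4948, 0.2605, 0.0712]), 'tcp_rot': array([2.830e-01, 9.591e-01, 6.000e-04, 9.000e-04]), 'opening': np.float64(0.4364), 'contact_force': array([-0.0753,  0.2006, -1.5885]), 'qpos': array([ 3.0320e-01,  2.4840e-01,  1.9798e+00, -1.0000e-04,  9.1120e-01,
       -6.9370e-01])}
```

View pics/w4.png

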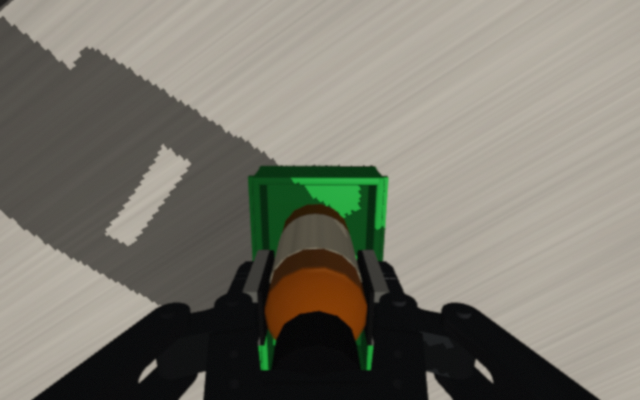

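View pics/s4.png

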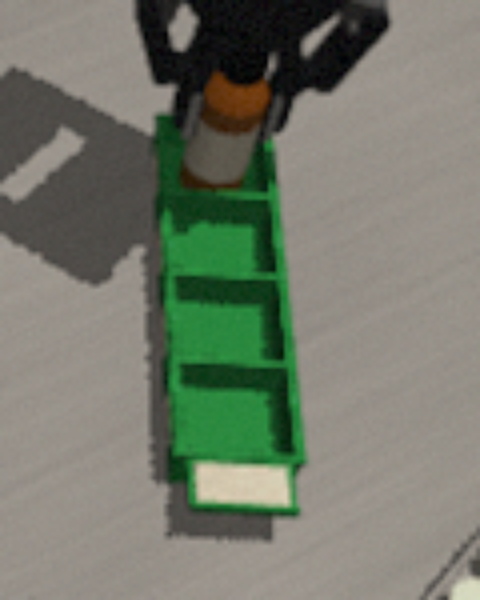

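send_rows(
  rows=[
    [0,0,-0.003,0],
    [0,0,-0.006,0],
    [0,0,-0.009,0],
    [0,0,-0.012,0],
    [0,0,-0.012,0],
    [0,0,-0.012,0],
  ],
)

```text
time: 8.95
eef_pos: [0.494, 0.2604, 0.0665]
tcp_rot: [0.283, 0.959, -0.0, -0.0]
contact_force: [-0.4, 0.3, -1.8]
opening: 0.43
```

send_rows(
  rows=[
    [0,0,-0.004,0],
    [0,0,-0.006,0],
    [0,0,-0.008,0],
    [0,0,-0.008,0],
  ],
)

```text
time: 9.45
eef_pos: [0.494, 0.2604, 0.0641]
tcp_rot: [0.283, 0.959, 0.0, -0.0]
contact_force: [0.2, 0.4, -1.2]
opening: 0.435
```

send_rows(
  rows=[
    [0,0,-0.003,0],
    [0,0,-0.005,0],
    [0,0,-0.005,0],
  ],
)

```text
time: 9.82
eef_pos: [0.4941, 0.2604, 0.064]
tcp_rot: [0.283, 0.959, -0.0, -0.0]
contact_force: [-2.3, -1.6, 6.2]
opening: 0.433
```

send_rows(
  rows=[
    [0,0,0,0],
    [0,0,0,0],
    [0,0,0,0],
    [0,0,0,0],
    [0,0,0,0],
    [0,0,0,0],
  ],
  jaw=0,
)

```text
time: 10.58
eef_pos: [0.4939, 0.2604, 0.0625]
tcp_rot: [0.283, 0.959, -0.0, -0.0]
contact_force: [0.1, -0.3, 1.0]
opening: 0.997
```

send_rows(
  rows=[
    [0,0,0.08,0],
    [0,0,0.2,0],
    [0,0,0.4,0],
    [0,0,0.55,0],
    [0,0,0.6,0],
    [0,0,0.6,0],
  ],
)

```text
time: 11.32
eef_pos: [0.4941, 0.2604, 0.243]
tcp_rot: [0.283, 0.959, 0.0, 0.001]
contact_force: [-0.1, -0.6, -0.7]
opening: 0.998
```

Run:
```python
from h import *
from plant import monitor
s=monitor.get_state();print({k:np.round(s[k],4) for k in("time","eef_pos","tcp_rot","opening")})
im=imaging.read_camera("wrist");im2=imaging.read_camera("scene")[90:240,350:470]
cv2.imwrite("pics/m5.png",np.hstack([cv2.resize(im,(480,300)),cv2.resize(im2,(240,300))])[:,:,::-1])
```

```text
{'time': np.float64(11.325), 'eef_pos': array([0.4941, 0.2604, 0.243 ]), 'tcp_rot': array([2.830e-01, 9.591e-01, 4.000e-04, 6.000e-04]), 'opening': np.float64(0.9977)}
```

View pics/m5.png

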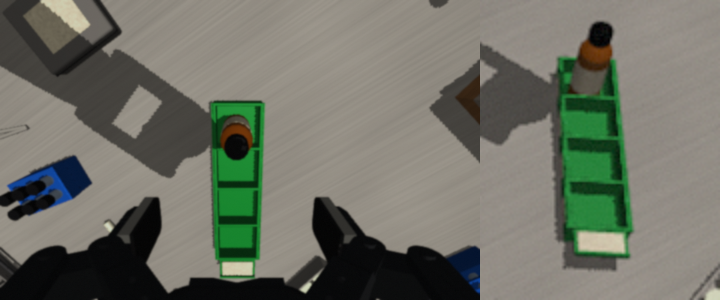

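send_rows(
  rows=[
    [0.03,-0.13,0,0.016],
    [0.08,-0.33,0,0.035],
    [0.13,-0.53,0,0.055],
    [0.18,-0.73,0,0.075],
    [0.22,-0.9,0,0.09],
    [0.24,-1,0,0.096],
    [0.24,-1,0,0.096],
  ],
)

```text
time: 12.3
eef_pos: [0.5651, -0.0414, 0.2396]
tcp_rot: [-0.013, 1.0, 0.001, -0.002]
contact_force: [0.3, 0.3, 0.2]
opening: 0.995
```

send_rows(
  rows=[
    [0.03,-0.2,0,0],
    [0.07,-0.38,0,0],
    [0.11,-0.55,0,0],
    [0.11,-0.573,0,0],
    [0.11,-0.573,0,0],
    [0.11,-0.573,0,0],
  ],
)

```text
time: 13.05
eef_pos: [0.5987, -0.2095, 0.2419]
tcp_rot: [-0.016, 1.0, 0.001, -0.001]
contact_force: [0.1, 0.7, -0.1]
opening: 1.004
```

Run:
```python
from h import *
from plant import monitor
import pickle
s=monitor.get_state();print({k:np.round(s[k],4) for k in("time","eef_pos","tcp_rot","opening")})
C=imaging.calibration("wrist");im=imaging.read_camera("wrist");cv2.imwrite("pics/w6.png",im[:,:,::-1]);pickle.dump(C,open("w6.pkl","wb"))
```

```text
{'time': np.float64(13.05), 'eef_pos': array([ 0.5987, -0.2095,  0.2419]), 'tcp_rot': array([-1.550e-02,  9.999e-01,  6.000e-04, -6.000e-04]), 'opening': np.float64(1.0041)}
```

View pics/w6.png

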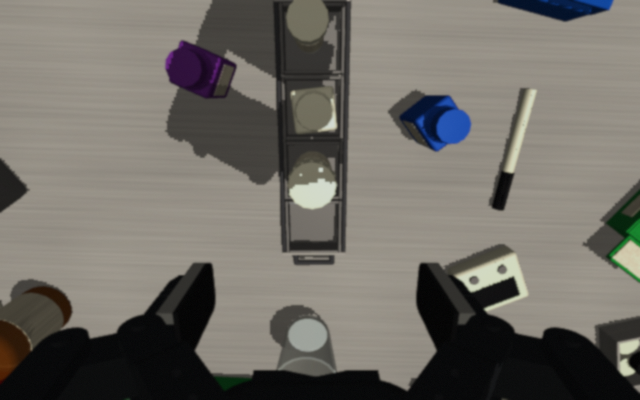

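send_rows(
  rows=[
    [0,-0.008,-0.1,0],
    [0,-0.008,-0.28,0],
    [0,-0.008,-0.43,0],
    [0,-0.008,-0.54,0],
    [0,-0.008,-0.59,0],
    [0,-0.008,-0.59,0],
    [0,-0.008,-0.59,0],
  ],
)

```text
time: 13.98
eef_pos: [0.6002, -0.2143, 0.0677]
tcp_rot: [-0.015, 1.0, -0.001, 0.002]
contact_force: [0.2, -0.8, -0.6]
opening: 1.0
```

send_rows(
  rows=[
    [0,0,0,0],
    [0,0,0,0],
    [0,0,0,0],
    [0,0,0,0],
    [0,0,0,0],
    [0,0,0,0],
    [0,0,0,0],
  ],
  jaw=1,
  newtons=40,
)

```text
time: 14.85
eef_pos: [0.5995, -0.2142, 0.0666]
tcp_rot: [-0.015, 1.0, -0.0, 0.001]
contact_force: [-0.1, 0.7, 6.0]
opening: 0.478
```

Run:
```python
from h import *
im=imaging.read_camera("wrist");im2=imaging.read_camera("scene")[150:300,160:280]
cv2.imwrite("pics/m7.png",np.hstack([cv2.resize(im,(480,300)),cv2.resize(im2,(240,300))])[:,:,::-1])
```

```text
(no output)
```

View pics/m7.png

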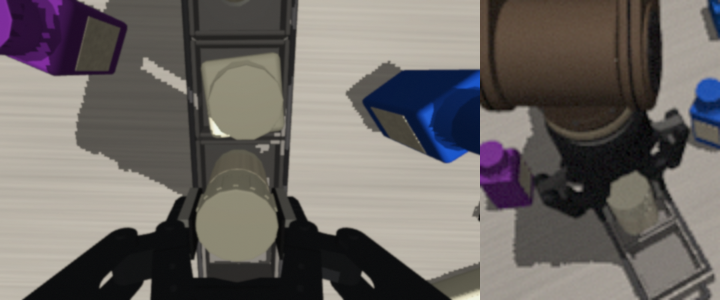

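send_rows(
  rows=[
    [0,0,0.1,0],
    [0,0,0.25,0],
    [0,0,0.4,0],
    [0,0,0.5,0],
    [-0.02,0.12,0.5,0],
    [-0.04,0.3,0.5,-0.02],
    [-0.07,0.48,0.5,-0.04],
    [-0.09,0.66,0.5,-0.06],
    [-0.11,0.83,0.5,-0.08],
    [-0.13,1,0.5,-0.096],
    [-0.13,1,0.5,-0.096],
  ],
)

```text
time: 16.32
eef_pos: [0.5587, 0.089, 0.2145]
tcp_rot: [0.281, 0.96, -0.0, -0.001]
contact_force: [0.9, -0.4, -0.9]
opening: 0.482
```

send_rows(
  rows=[
    [-0.02,0.15,0,0],
    [-0.04,0.3,0,0],
    [-0.05,0.42,0,0],
    [-0.062,0.483,0,0],
    [-0.062,0.483,0,0],
    [-0.062,0.483,0,0],
  ],
)

```text
time: 17.08
eef_pos: [0.5416, 0.2297, 0.2154]
tcp_rot: [0.283, 0.959, -0.0, -0.0]
contact_force: [0.2, 0.4, -1.2]
opening: 0.475
```

Run:
```python
from h import *
from plant import monitor
s=monitor.get_state();print({k:np.round(s[k],4) for k in("time","eef_pos","tcp_rot","opening")})
im=imaging.read_camera("wrist");im2=imaging.read_camera("scene")[90:240,350:470]
cv2.imwrite("pics/m8.png",np.hstack([cv2.resize(im,(480,300)),cv2.resize(im2,(240,300))])[:,:,::-1])
```

```text
{'time': np.float64(17.075), 'eef_pos': array([0.5416, 0.2297, 0.2154]), 'tcp_rot': array([ 2.834e-01,  9.590e-01, -4.000e-04, -0.000e+00]), 'opening': np.float64(0.4755)}
```

View pics/m8.png

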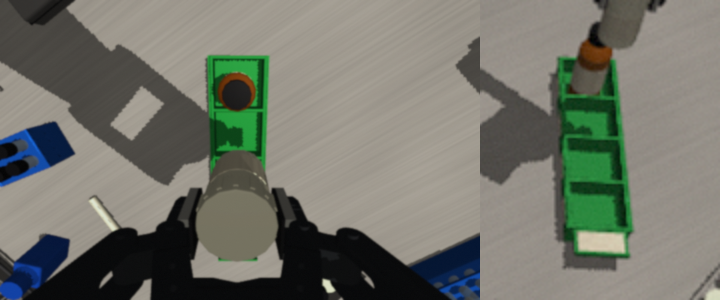

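send_rows(
  rows=[
    [0.008,-0.005,-0.1,0],
    [0.008,-0.005,-0.24,0],
    [0.008,-0.005,-0.36,0],
    [0.008,-0.005,-0.43,0],
    [0.008,-0.005,-0.47,0],
    [0.008,-0.005,-0.487,0],
    [0.008,-0.005,-0.494,0],
    [0.008,-0.005,-0.494,0],
    [0.008,-0.005,-0.494,0],
  ],
)

```text
time: 18.3
eef_pos: [0.5443, 0.2296, 0.0683]
tcp_rot: [0.283, 0.959, 0.0, 0.001]
contact_force: [-0.1, -0.6, -0.7]
opening: 0.477
```

send_rows(
  rows=[
    [0,0,-0.003,0],
    [0,0,-0.005,0],
    [0,0,-0.007,0],
    [0,0,-0.007,0],
    [0,0,-0.007,0],
  ],
)

```text
time: 18.92
eef_pos: [0.5437, 0.2295, 0.0653]
tcp_rot: [0.283, 0.959, -0.0, -0.0]
contact_force: [0.2, 0.8, -0.8]
opening: 0.48
```

send_rows(
  rows=[
    [0,0,-0.002,0],
    [0,0,-0.004,0],
    [0,0,-0.006,0],
    [0,0,-0.006,0],
  ],
)

```text
time: 19.42
eef_pos: [0.5438, 0.2294, 0.0637]
tcp_rot: [0.283, 0.959, -0.0, 0.0]
contact_force: [-0.3, 0.1, 1.4]
opening: 0.482
```

send_rows(
  rows=[
    [0,0,-0.002,0],
    [0,0,-0.003,0],
    [0,0,-0.003,0],
  ],
)

```text
time: 19.8
eef_pos: [0.544, 0.2294, 0.0636]
tcp_rot: [0.283, 0.959, -0.0, 0.0]
contact_force: [-2.3, -1.4, 5.8]
opening: 0.476
```

Contact; release and retreat.

send_rows(
  rows=[
    [0,0,0,0],
    [0,0,0,0],
    [0,0,0,0],
    [0,0,0,0],
    [0,0,0,0],
    [0,0,0,0],
  ],
  jaw=0,
)

```text
time: 20.55
eef_pos: [0.5438, 0.2295, 0.0626]
tcp_rot: [0.283, 0.959, -0.0, 0.0]
contact_force: [0.1, 0.8, -1.1]
opening: 0.998
```

send_rows(
  rows=[
    [0,0,0.08,0],
    [0,0,0.2,0],
    [0,0,0.4,0],
    [0,0,0.55,0],
    [0,0,0.6,0],
    [0,0,0.6,0],
  ],
)

```text
time: 21.3
eef_pos: [0.5439, 0.2295, 0.243]
tcp_rot: [0.283, 0.959, 0.0, 0.001]
contact_force: [-0.8, 0.3, -0.1]
opening: 1.002
```

Run:
```python
from h import *
from plant import monitor
s=monitor.get_state();print({k:np.round(s[k],4) for k in("time","eef_pos","tcp_rot","opening")})
im=imaging.read_camera("wrist");im2=imaging.read_camera("scene")[90:240,350:470]
cv2.imwrite("pics/m9.png",np.hstack([cv2.resize(im,(480,300)),cv2.resize(im2,(240,300))])[:,:,::-1])
```

```text
{'time': np.float64(21.3), 'eef_pos': array([0.5439, 0.2295, 0.243 ]), 'tcp_rot': array([2.830e-01, 9.591e-01, 3.000e-04, 6.000e-04]), 'opening': np.float64(1.0023)}
```

View pics/m9.png

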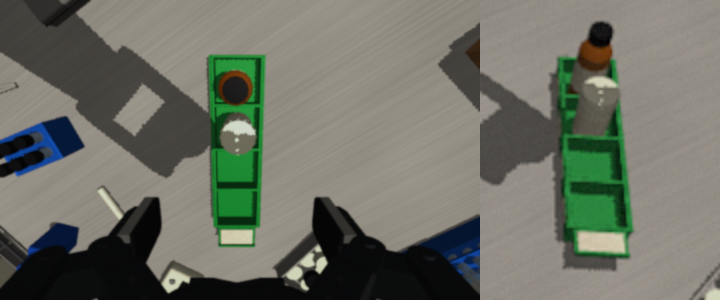

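send_rows(
  rows=[
    [0,-0.13,0,0.016],
    [-0.01,-0.33,0,0.035],
    [-0.01,-0.53,0,0.055],
    [-0.01,-0.73,0,0.075],
    [-0.015,-0.9,0,0.095],
    [-0.015,-1,0,0.107],
    [-0.015,-1,0,0.107],
  ],
)

```text
time: 22.28
eef_pos: [0.5381, -0.0721, 0.2398]
tcp_rot: [-0.047, 0.999, 0.001, -0.002]
contact_force: [0.7, -1.1, 1.1]
opening: 0.998
```

send_rows(
  rows=[
    [0,-0.2,0,0],
    [-0.01,-0.36,0,0],
    [-0.01,-0.465,0,0],
    [-0.01,-0.465,0,0],
    [-0.01,-0.465,0,0],
  ],
)

```text
time: 22.9
eef_pos: [0.536, -0.2084, 0.2413]
tcp_rot: [-0.049, 0.999, 0.001, -0.001]
contact_force: [-0.8, -0.3, 0.3]
opening: 1.004
```

Run:
```python
from h import *
from plant import monitor
import pickle
s=monitor.get_state();print({k:np.round(s[k],4) for k in("time","eef_pos","tcp_rot","opening")})
C=imaging.calibration("wrist");im=imaging.read_camera("wrist");cv2.imwrite("pics/w10.png",im[:,:,::-1]);pickle.dump(C,open("w10.pkl","wb"))
```

```text
{'time': np.float64(22.9), 'eef_pos': array([ 0.536 , -0.2084,  0.2413]), 'tcp_rot': array([-0.0495,  0.9988,  0.001 , -0.001 ]), 'opening': np.float64(1.0045)}
```

View pics/w10.png

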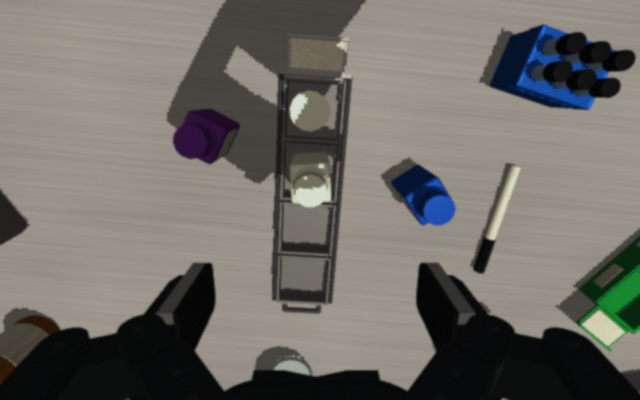

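Run:
```python
from h import *
import pickle
C=pickle.load(open("w10.pkl","rb"))
print(plane("w",311,188,.096,C),plane("w",309.5,110,.101,C))
```

```text
[ 0.53465955 -0.21102882  0.096     ] [ 0.47360163 -0.21791586  0.101     ]
```

send_rows(
  rows=[
    [0,-0.003,-0.1,0],
    [0,-0.003,-0.28,0],
    [0,-0.003,-0.44,0],
    [0,-0.003,-0.55,0],
    [0,-0.003,-0.6,0],
    [0,-0.003,-0.62,0],
    [0,-0.003,-0.62,0],
    [0,-0.003,-0.62,0],
  ],
)

```text
time: 23.95
eef_pos: [0.5373, -0.2115, 0.0583]
tcp_rot: [-0.049, 0.999, -0.001, 0.001]
contact_force: [0.2, 0.3, 0.3]
opening: 0.999
```

send_rows(
  rows=[
    [0,0,0,0],
    [0,0,0,0],
    [0,0,0,0],
    [0,0,0,0],
    [0,0,0,0],
    [0,0,0,0],
    [0,0,0,0],
    [0,0,0,0],
  ],
  jaw=1,
  newtons=40,
)

```text
time: 24.95
eef_pos: [0.5365, -0.2112, 0.0571]
tcp_rot: [-0.049, 0.999, -0.0, 0.0]
contact_force: [-1.4, -0.4, 5.3]
opening: 0.418
```

Run:
```python
from h import *
im=imaging.read_camera("wrist");im2=imaging.read_camera("scene")[150:300,160:280]
cv2.imwrite("pics/m11.png",np.hstack([cv2.resize(im,(480,300)),cv2.resize(im2,(240,300))])[:,:,::-1])
```

```text
(no output)
```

View pics/m11.png

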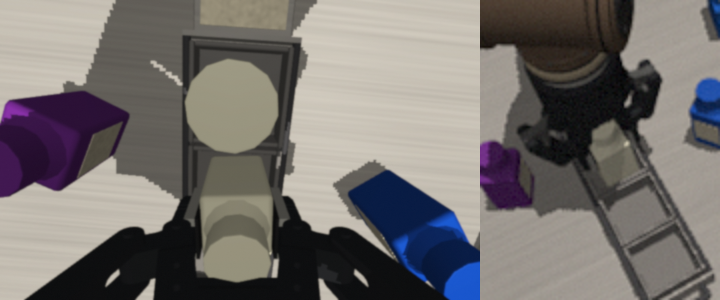

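send_rows(
  rows=[
    [0,0,0.1,0],
    [0,0,0.25,0],
    [0,0,0.4,0],
    [0,0,0.52,0],
    [0.02,0.12,0.52,0],
    [0.04,0.3,0.52,-0.02],
    [0.06,0.48,0.52,-0.045],
    [0.09,0.66,0.52,-0.07],
    [0.11,0.83,0.52,-0.09],
    [0.13,1,0.52,-0.107],
    [0.13,1,0.52,-0.107],
  ],
)

```text
time: 26.42
eef_pos: [0.5739, 0.0925, 0.2105]
tcp_rot: [0.281, 0.96, -0.0, -0.002]
contact_force: [0.6, -0.2, -1.1]
opening: 0.419
```

send_rows(
  rows=[
    [0.02,0.15,0,0],
    [0.04,0.28,0,0],
    [0.06,0.36,0,0],
    [0.06,0.363,0,0],
    [0.06,0.363,0,0],
    [0.06,0.363,0,0],
  ],
)

```text
time: 27.18
eef_pos: [0.593, 0.1967, 0.2122]
tcp_rot: [0.284, 0.959, -0.0, -0.0]
contact_force: [0.3, 0.6, -1.7]
opening: 0.419
```

Run:
```python
from h import *
from plant import monitor
s=monitor.get_state();print({k:np.round(s[k],4) for k in("time","eef_pos","tcp_rot","opening")})
im=imaging.read_camera("wrist");im2=imaging.read_camera("scene")[90:240,350:470]
cv2.imwrite("pics/m12.png",np.hstack([cv2.resize(im,(480,300)),cv2.resize(im2,(240,300))])[:,:,::-1])
```

```text
{'time': np.float64(27.175), 'eef_pos': array([0.593 , 0.1967, 0.2122]), 'tcp_rot': array([ 2.836e-01,  9.589e-01, -3.000e-04, -4.000e-04]), 'opening': np.float64(0.4192)}
```

View pics/m12.png

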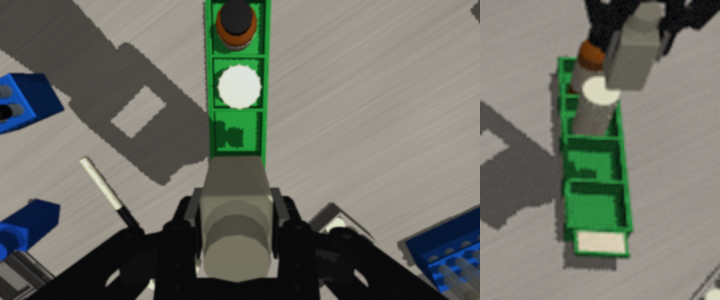

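send_rows(
  rows=[
    [0,0,-0.1,0],
    [0,0,-0.24,0],
    [0,0,-0.36,0],
    [0,0,-0.43,0],
    [0,0,-0.48,0],
    [0,0,-0.505,0],
    [0,0,-0.513,0],
    [0,0,-0.513,0],
    [0,0,-0.513,0],
  ],
)

```text
time: 28.4
eef_pos: [0.5939, 0.1981, 0.0597]
tcp_rot: [0.283, 0.959, 0.0, 0.001]
contact_force: [0.7, -0.0, -0.8]
opening: 0.415
```

send_rows(
  rows=[
    [0,0,-0.003,0],
    [0,0,-0.006,0],
    [0,0,-0.009,0],
    [0,0,-0.009,0],
    [0,0,-0.009,0],
  ],
)

```text
time: 29.02
eef_pos: [0.5932, 0.198, 0.056]
tcp_rot: [0.283, 0.959, -0.0, -0.0]
contact_force: [-0.5, -0.3, -1.6]
opening: 0.418
```

send_rows(
  rows=[
    [0,0,-0.003,0],
    [0,0,-0.005,0],
    [0,0,-0.007,0],
    [0,0,-0.008,0],
    [0,0,-0.008,0],
  ],
)

```text
time: 29.65
eef_pos: [0.5933, 0.198, 0.0541]
tcp_rot: [0.283, 0.959, -0.0, 0.0]
contact_force: [-1.7, -0.8, 2.5]
opening: 0.416
```

send_rows(
  rows=[
    [0,0,-0.001,0],
    [0,0,-0.002,0],
    [0,0,-0.002,0],
  ],
)

```text
time: 30.02
eef_pos: [0.5934, 0.198, 0.0541]
tcp_rot: [0.283, 0.959, -0.0, -0.0]
contact_force: [-3.8, -1.4, 6.5]
opening: 0.422
```

send_rows(
  rows=[
    [0,0,0,0],
    [0,0,0,0],
    [0,0,0,0],
    [0,0,0,0],
    [0,0,0,0],
    [0,0,0,0],
  ],
  jaw=0,
)

```text
time: 30.78
eef_pos: [0.5933, 0.198, 0.053]
tcp_rot: [0.283, 0.959, 0.0, -0.0]
contact_force: [-0.0, 0.2, 0.1]
opening: 1.003
```

send_rows(
  rows=[
    [0,0,0.08,0],
    [0,0,0.2,0],
    [0,0,0.4,0],
    [0,0,0.55,0],
    [0,0,0.63,0],
    [0,0,0.63,0],
  ],
)

```text
time: 31.52
eef_pos: [0.5945, 0.1982, 0.2451]
tcp_rot: [0.283, 0.959, 0.001, 0.003]
contact_force: [0.8, -0.0, -0.4]
opening: 0.998
```

Run:
```python
from h import *
from plant import monitor
s=monitor.get_state();print({k:np.round(s[k],4) for k in("time","eef_pos","tcp_rot","opening")})
im=imaging.read_camera("wrist");im2=imaging.read_camera("scene")[90:240,350:470]
cv2.imwrite("pics/m13.png",np.hstack([cv2.resize(im,(480,300)),cv2.resize(im2,(240,300))])[:,:,::-1])
```

```text
{'time': np.float64(31.525), 'eef_pos': array([0.5945, 0.1982, 0.2451]), 'tcp_rot': array([0.283 , 0.9591, 0.0013, 0.0026]), 'opening': np.float64(0.9983)}
```

View pics/m13.png

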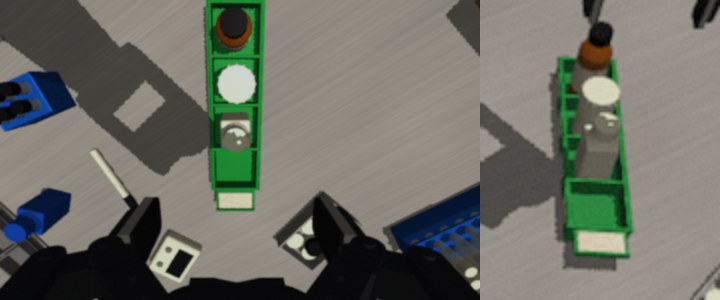

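send_rows(
  rows=[
    [-0.04,-0.13,0,0.016],
    [-0.1,-0.33,0,0.035],
    [-0.15,-0.53,0,0.055],
    [-0.21,-0.73,0,0.075],
    [-0.25,-0.9,0,0.09],
    [-0.28,-1,0,0.096],
    [-0.28,-1,0,0.096],
  ],
)

```text
time: 32.5
eef_pos: [0.5078, -0.1034, 0.2396]
tcp_rot: [-0.013, 1.0, 0.001, -0.002]
contact_force: [-0.4, -0.0, -0.9]
opening: 0.998
```

send_rows(
  rows=[
    [-0.06,-0.18,0,0],
    [-0.11,-0.32,0,0],
    [-0.117,-0.38,0,0],
    [-0.117,-0.387,0,0],
    [-0.117,-0.387,0,0],
  ],
)

```text
time: 33.12
eef_pos: [0.4745, -0.2169, 0.2415]
tcp_rot: [-0.015, 1.0, 0.001, -0.0]
contact_force: [0.2, -1.2, -0.8]
opening: 1.0
```

Run:
```python
from h import *
from plant import monitor
import pickle
s=monitor.get_state();print({k:np.round(s[k],4) for k in("time","eef_pos","tcp_rot","opening","qpos")})
C=imaging.calibration("wrist");im=imaging.read_camera("wrist");cv2.imwrite("pics/w14.png",im[:,:,::-1]);pickle.dump(C,open("w14.pkl","wb"))
print(plane("w",315,190,.101,C))
```

```text
{'time': np.float64(33.125), 'eef_pos': array([ 0.4745, -0.2169,  0.2415]), 'tcp_rot': array([-1.520e-02,  9.999e-01,  6.000e-04, -3.000e-04]), 'opening': np.float64(0.9997), 'qpos': array([-6.2360e-01, -4.7900e-02,  1.9562e+00,  7.0000e-04,  1.2345e+00,
       -2.2250e+00])}
[ 0.47343592 -0.21622052  0.101     ]
```

View pics/w14.png

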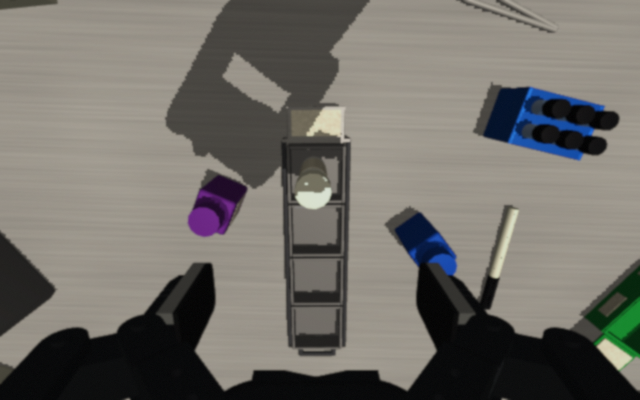

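send_rows(
  rows=[
    [0,0,-0.1,0],
    [0,0,-0.28,0],
    [0,0,-0.43,0],
    [0,0,-0.54,0],
    [0,0,-0.59,0],
    [0,0,-0.602,0],
    [0,0,-0.602,0],
    [0,0,-0.602,0],
  ],
)

```text
time: 34.17
eef_pos: [0.4752, -0.2188, 0.063]
tcp_rot: [-0.015, 1.0, -0.001, 0.001]
contact_force: [0.8, 0.1, 0.4]
opening: 0.998
```

send_rows(
  rows=[
    [0,0,0,0],
    [0,0,0,0],
    [0,0,0,0],
    [0,0,0,0],
    [0,0,0,0],
    [0,0,0,0],
    [0,0,0,0],
    [0,0,0,0],
    [0,0,0,0],
  ],
  jaw=1,
  newtons=30,
)

```text
time: 35.3
eef_pos: [0.4742, -0.2182, 0.0616]
tcp_rot: [-0.015, 1.0, -0.0, 0.0]
contact_force: [-0.9, 0.1, 1.9]
opening: 0.298
```

Run:
```python
from h import *
im=imaging.read_camera("wrist");im2=imaging.read_camera("scene")[150:300,160:280]
cv2.imwrite("pics/m15.png",np.hstack([cv2.resize(im,(480,300)),cv2.resize(im2,(240,300))])[:,:,::-1])
```

```text
(no output)
```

View pics/m15.png

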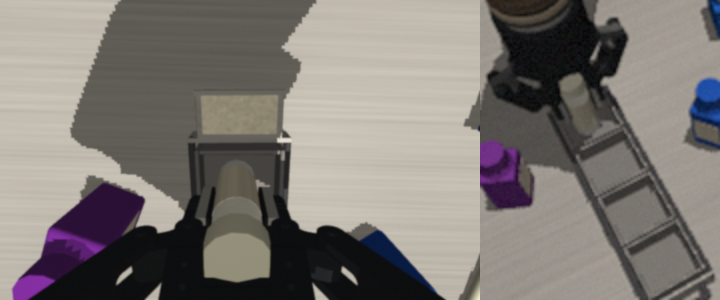

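send_rows(
  rows=[
    [0,0,0.1,0],
    [0,0,0.25,0],
    [0,0,0.4,0],
    [0,0,0.52,0],
    [0.05,0.12,0.52,0],
    [0.13,0.3,0.52,-0.02],
    [0.2,0.47,0.52,-0.04],
    [0.28,0.64,0.52,-0.06],
    [0.35,0.81,0.52,-0.08],
    [0.43,1,0.52,-0.096],
    [0.43,1,0.52,-0.096],
  ],
)

```text
time: 36.78
eef_pos: [0.6034, 0.0858, 0.2164]
tcp_rot: [0.281, 0.96, 0.0, -0.001]
contact_force: [0.4, -0.9, -1.0]
opening: 0.301
```

send_rows(
  rows=[
    [0.06,0.12,0,0],
    [0.11,0.23,0,0],
    [0.134,0.28,0,0],
    [0.134,0.28,0,0],
    [0.134,0.28,0,0],
    [0.134,0.28,0,0],
  ],
)

```text
time: 37.52
eef_pos: [0.6431, 0.1647, 0.2175]
tcp_rot: [0.284, 0.959, -0.0, -0.0]
contact_force: [-0.5, 0.4, -1.1]
opening: 0.303
```

Run:
```python
from h import *
from plant import monitor
s=monitor.get_state();print({k:np.round(s[k],4) for k in("time","eef_pos","tcp_rot","opening")})
im=imaging.read_camera("wrist");im2=imaging.read_camera("scene")[90:240,350:470]
cv2.imwrite("pics/m16.png",np.hstack([cv2.resize(im,(480,300)),cv2.resize(im2,(240,300))])[:,:,::-1])
```

```text
{'time': np.float64(37.525), 'eef_pos': array([0.6431, 0.1647, 0.2175]), 'tcp_rot': array([ 2.836e-01,  9.589e-01, -2.000e-04, -1.000e-04]), 'opening': np.float64(0.3029)}
```

View pics/m16.png

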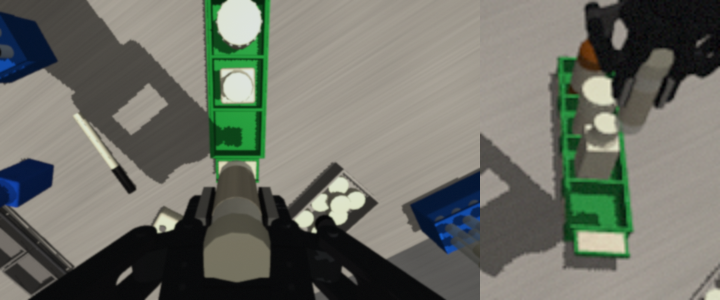

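send_rows(
  rows=[
    [0,0,-0.1,0],
    [0,0,-0.24,0],
    [0,0,-0.36,0],
    [0,0,-0.43,0],
    [0,0,-0.48,0],
    [0,0,-0.507,0],
    [0,0,-0.517,0],
    [0,0,-0.517,0],
    [0,0,-0.517,0],
  ],
)

```text
time: 38.75
eef_pos: [0.644, 0.166, 0.0634]
tcp_rot: [0.283, 0.959, 0.0, 0.001]
contact_force: [0.2, -0.7, -0.4]
opening: 0.296
```

send_rows(
  rows=[
    [0,0,-0.003,0],
    [0,0,-0.006,0],
    [0,0,-0.008,0],
    [0,0,-0.008,0],
    [0,0,-0.008,0],
  ],
)

```text
time: 39.38
eef_pos: [0.6433, 0.1659, 0.0599]
tcp_rot: [0.283, 0.959, -0.0, -0.0]
contact_force: [0.1, 1.1, -1.2]
opening: 0.299
```

send_rows(
  rows=[
    [0,0,-0.002,0],
    [0,0,-0.004,0],
    [0,0,-0.005,0],
    [0,0,-0.005,0],
    [0,0,-0.005,0],
  ],
)

```text
time: 40.0
eef_pos: [0.6434, 0.1658, 0.0586]
tcp_rot: [0.283, 0.959, -0.0, 0.0]
contact_force: [-0.7, 0.4, 1.0]
opening: 0.298
```

send_rows(
  rows=[
    [0,0,-0.001,0],
    [0,0,-0.002,0],
    [0,0,-0.003,0],
    [0,0,-0.003,0],
  ],
)

```text
time: 40.5
eef_pos: [0.6435, 0.1659, 0.0585]
tcp_rot: [0.283, 0.959, -0.0, -0.0]
contact_force: [-2.7, -0.5, 6.0]
opening: 0.304
```

send_rows(
  rows=[
    [0,0,0,0],
    [0,0,0,0],
    [0,0,0,0],
    [0,0,0,0],
    [0,0,0,0],
    [0,0,0,0],
    [0,0,0,0],
  ],
  jaw=0,
)

```text
time: 41.38
eef_pos: [0.6434, 0.1659, 0.0575]
tcp_rot: [0.283, 0.959, 0.0, 0.0]
contact_force: [0.2, -0.4, 0.3]
opening: 0.997
```

send_rows(
  rows=[
    [0,0,0.08,0],
    [0,0,0.2,0],
    [0,0,0.4,0],
    [0,0,0.55,0],
    [0,0,0.67,0],
    [-0.05,-0.2,0.67,0],
    [-0.1,-0.4,0.67,0],
    [-0.15,-0.6,0.67,0],
    [-0.15,-0.65,0.67,0],
    [-0.15,-0.65,0.67,0],
    [-0.15,-0.65,0.67,0],
    [-0.15,-0.65,0.67,0],
  ],
)

```text
time: 42.88
eef_pos: [0.5986, -0.0276, 0.2584]
tcp_rot: [0.282, 0.959, 0.0, -0.0]
contact_force: [0.3, -0.9, 0.2]
opening: 1.0
```

Run:
```python
from h import *
from plant import monitor
s=monitor.get_state();print({k:np.round(s[k],4) for k in("time","eef_pos","dq","opening")})
im=imaging.read_camera("top")[105:240,165:285];im2=imaging.read_camera("scene")[90:240,350:470]
cv2.imwrite("pics/m17.png",np.hstack([cv2.resize(im,(400,450)),cv2.resize(im2,(360,450))])[:,:,::-1])
im=imaging.read_camera("wrist");cv2.imwrite("pics/w17.png",im[:,:,::-1])
```

```text
{'time': np.float64(42.875), 'eef_pos': array([ 0.5986, -0.0276,  0.2584]), 'dq': array([-0.0036,  0.0003,  0.0011, -0.0003,  0.0005, -0.0017]), 'opening': np.float64(1.0004)}
```

View pics/m17.png

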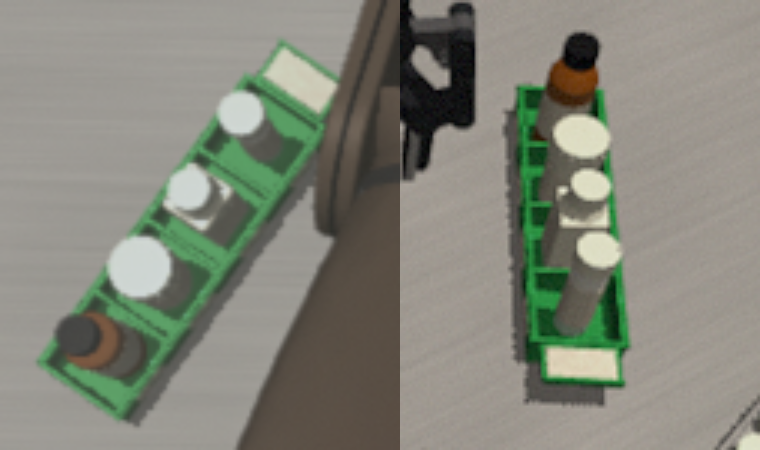

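View pics/w17.png

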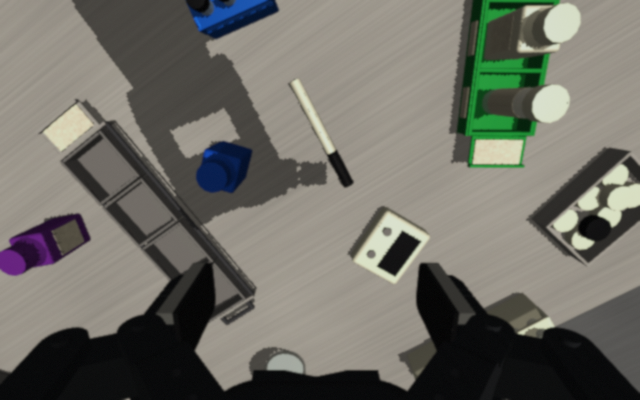

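All four bottles are upright in the rack. From the card ledge the order is slim, square, jar, tall, which matches the carrier. The carrier's visible cups are empty, and the gripper is open, clear and still, so I'm handing the job in.

```bash
python3 -c "
from plant import workorder
print(workorder.sign_off())"
```

```text
the job is handed in; nothing more can be done
None
```

I moved the four bottles one at a time from the carrier to the green rack in the same order from the card ledge: slim, square, jar, tall. I handed the job in at about 43 s of the 109 s allowed.

- **Placing:** Each bottle was lowered until the wrist force showed it had touched the cell floor (about 6 N), then released there.
- **Last checks:** The top and scene pictures show all four upright, each in its own cell and in the right order. The blue and purple look-alikes were left alone, and the gripper was open and well away.
- **Disagreements:** The cameras differed by about 3–7 mm on the bottle positions and by about 5 mm on the rack cells. For the bottles I went mainly by the top and wrist cameras, and for the cells I averaged those two. The errors were small enough for the cells' clearance, and no check failed. Sign-off gave no verdict.

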